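# Unplug the charged battery pack from the laundry dock

### The job

On the tiled laundry counter two cordless-appliance batteries are plugged into the white charging dock. Pull the rectangular pack up out of its socket, against the sprung catch, and stand it upright on its foot inside the shallow wooden tray. Leave the round one plugged in where it is.

Things in the scene. Friction and masses are not known exactly. Their poses are not given: they have to be found in the camera images.
- pack_mid (a point): Mid-height centre of the rectangular grey battery pack, 0.25 kg, 80 mm tall; z up. Its plug foot (lowest 20 mm, 32 x by 42 y) is in the socket; its body above, 36 (x) by 50 (y), spans 20 mm below to 40 mm above this point: grasp there. Plugged in, the point is 65 mm over the counter; standing in the tray, 45. Sprung rollers hold the foot: 15-20 N straight up frees it; out after 20 mm.
- canister_mid (a point): Centre (half-way up) of the round battery, the same grey plastic and the same foot, with a cylindrical body 50 mm in diameter, 45 mm tall above the dock. It sits in the dock's other socket and must stay there. Its z axis points up.
- dock: White plastic charging dock, fixed, 90 mm (its x) by 220 mm (its y) by 45 mm tall; origin at the centre of its underside. Two 20 mm deep sockets open upward in its top, 60 mm either side of the origin along its y; either battery may be in either. The batteries' x and y axes are parallel to the dock's.
- tray: Empty shallow wooden tray, light timber, fixed, 160 mm (its x) by 180 mm (its y), 20 mm tall, walls and floor 5 mm thick; origin at the centre of its underside, z up. It may be on the left or the right of the counter, the dock on the other side.
Things that resemble listed ones, but are neither listed nor needed, are in the scene too. What is shaped like the part that bears pack_mid but blue, green or red is not meant.

How it is judged (in metres and radians):
On the way:
1. the rectangular pack is lifted out of its socket, its foot clear of the dock's top (z of pack_mid in the frame of dock above 0.09 m), for 0.1 s.
At the end, for the whole second after the job is handed in: The rectangular pack stands upright (within 10 degrees) on the tray's floor, its centre within 70 mm (tray's x) and 80 mm (tray's y) of the tray's centre and 35 to 55 mm above its underside; the round battery is still plugged in, within 10 mm of where it was (x of pack_mid in the frame of tray between -0.07 and 0.07 m and y of pack_mid in the frame of tray between -0.08 and 0.08 m and z of pack_mid in the frame of tray between 0.035 and 0.055 m and angle between pack_mid's own z axis and vertical below 0.17 rad and distance of canister_mid from where it was at the start of the episode below 0.01 m); the robot touches nothing.
It fails at once if the round battery is moved by more than 10 mm (distance of canister_mid from where it was at the start of the episode above 0.01 m).
It also fails if it takes over 38 s, if anything falls off the work surface, if the arm or the gripper's body presses on something with over 40 N, if the wrist force passes 120 N, or if a joint passes its speed limit or range.

### The arm

A 6-joint arm with a two-finger parallel gripper is mounted at the origin on the work surface. World frame = base frame: x ahead of the robot, y to its left, z up, the work surface at z = 0. Lengths are in mm, angles in rad, forces in N, time in s.
With the tool pointing down it reaches from about 275 to 1000 mm from the base axis. Payload 8.4 kg.
Tool frame: the origin (TCP) lies midway between the tips of the shut fingers; the grasp point (between the pads) lies 19 mm behind it; z points along the fingers, y is the line along which they close (so a half turn about z gives the same grasp; the last joint's range is limited). The gripper opens to 85 mm and grips with 20 to 120 N. Pads are 22 mm wide; open, the fingers measure 114 mm over their backs; the gripper's body (76 mm by 85 mm) begins 54 mm behind the grasp point. The pads swing forward as they close: fully open they stand 13 mm farther back than shut.
Start: joints at [-1.308, 0.353, 1.633, -0, 1.155, -0.002], TCP at [163.571, -603.218, 231.281] pointing down, gripper open.
Joint ranges: [-2.63, 2.63], [-0.92, 2.1], [0.06, 2.66], [-1.3, 4.44], [0, 2.69], [-3.02, 3.02]. Speed limits (rad/s): [2.22, 2.22, 2.79, 3.14, 3.14, 3.14].

### API

Orientations are given as [roll, pitch, yaw] about the fixed x, y, z axes, in that order (R = Rz(yaw) Ry(pitch) Rx(roll)).
In Python, from rig import r gives the robot as it stands.
- The arm moves only by the shell command python3 -m inch 'ROWS' [OPENING] [FORCE]. ROWS is JSON, a list that holds one entry, the list of rows, each a list of 6 numbers: the shift along the tool's x, y, z scaled (see below), then the turn, a rotation vector about the tool's x, y, z scaled (see below). In form: [[[tx, ty, tz, wx, wy, wz], ...]]. A call has 1 to 8 rows; each row is the pose to reach, as a shift and turn from the pose commanded when the call began, along the tool's axes at that moment, turning the shorter way round; what a row does not reach only later rows make up. The controller multiplies each number of a shift by 20 cm and each number of a turn by pi rad. A row lasts 1/12 s, in which the tool goes at most 41.7 mm and 7.16 degrees, less where a joint would pass 70% of its speed; a pose out of reach is approached as far as the arm can. A call with a number of a shift or a turn outside -1 to 1 is refused whole. A call with a gripper value outside its range is refused whole. OPENING is the gripper's target within -1 to 1 (fully open at 1, half-way at 0, shut at -1), set as the call begins (- or left out, the last holds). The fingers move at their own pace and stop on an object; FORCE is the grip in N (left out, the last holds). Time passes only in rows, so rows that repeat a pose let the fingers close. It gives the time, the measured TCP pose, the force, the opening and the grip force at its end, in the units of the state.
- r.sense(): the state, without advancing time (a new reading comes with each control period).
- r.grab_frame(name): name is "side" or "top"; returns the picture (384x512x3 uint8, red, green, blue); there is no depth.
- r.camera_info(name): a dict with "K" (3x3 intrinsics, pixels), "distortion" ([k1, k2, p1, p2, k3] as OpenCV has them; the pictures are not rectified), "rvec" (rotation vector, rad) and "tvec" (3), from world to camera coordinates, as OpenCV has them. Camera axes: x right, y down, z forward; pixel columns grow to the right and rows downward; lengths in mm; the calibration is good to about 2 mm. A picture is of the moment at which its call begins. camera_info takes no time and is no camera call.
- r.sign_off(): hands the job in; it is judged then, once.
The state is a dict: "clock": time; "qpos": joint angles; "qvel": joint speeds; "joint_efforts": joint torques, N m; "eef_pos": TCP position; "tcp_rot": TCP orientation; "contact_force": force on the tool from outside, world axes, zero at the start; "wrist_torque": the same for the moment, N m; "opening": opening from 0.0 (shut) to 1.0 (fully open); "grasp_force": force on a finger pad.
Only numpy, scipy, OpenCV 4.12 (cv2) and the standard library are available. Lean on these libraries where they do the work, as an engineer would, in place of code of your own. Each camera call takes 0.05 s, during which the arm holds its last target. There are 200 camera calls.

## Working session

There is one attempt and no reset: what is moved stays moved. The work goes in short steps, Python scripts to look and compute and a shell command to move; the robot and the scene stay as the last step left them, time stands still between calls to the robot, and variables do not carry over. Pictures are saved under pics/ and viewed, at most 10 in all, crops included, and the job is handed in when it is done.

```bash
mkdir -p pics
python3 - <<'E'
from rig import r
import cv2
for n in("top","side"):
    cv2.imwrite(f"pics/{n}0.png",r.grab_frame(n)[:,:,::-1]); print(n,r.camera_info(n))
s=r.sense();print(s)
E
```

```text
top {'K': array([[369.33256037,   0.        , 252.86075895],
       [  0.        , 369.33256037, 193.77837668],
       [  0.        ,   0.        ,   1.        ]]), 'distortion': array([-0.10840671,  0.        ,  0.        ,  0.        ,  0.        ]), 'rvec': array([ 2.07227539, -2.11819573,  0.24454905]), 'tvec': array([-44.68541236, 596.58760355, 936.30233761])}
side {'K': array([[399.76033915,   0.        , 252.07020857],
       [  0.        , 399.76033915, 186.35157705],
       [  0.        ,   0.        ,   1.        ]]), 'distortion': array([-0.10005706,  0.        ,  0.        ,  0.        ,  0.        ]), 'rvec': array([ 2.36728742, -0.50921972,  0.17710234]), 'tvec': array([-548.83052326,  202.44869685,  910.34843349])}
{'clock': 0.1, 'qpos': array([-1.30840625e+00,  3.53604049e-01,  1.63406020e+00, -2.80696234e-06,
        1.15518001e+00, -2.38730928e-03]), 'qvel': array([ 1.58708278e-04, -1.98357299e-03, -1.26132263e-03,  8.82468567e-04,
       -4.52703413e-05,  1.01950897e-03]), 'joint_efforts': array([ 1.37327595e-03, -6.06355476e+01, -3.42817640e+01,  1.41393512e-04,
        3.92085043e-03, -5.36505786e-05]), 'eef_pos': array([ 163.45623822, -602.80940133,  230.62084647]), 'tcp_rot': array([-3.14034105e+00, -4.21379473e-07,  2.64778519e-01]), 'contact_force': array([-0.47445109,  0.09692251,  1.09034434]), 'wrist_torque': array([-0.05507086, -0.0177427 , -0.01144203]), 'grasp_force': 0.0, 'opening': 1.0004647090897052}
```

View pics/top0.png

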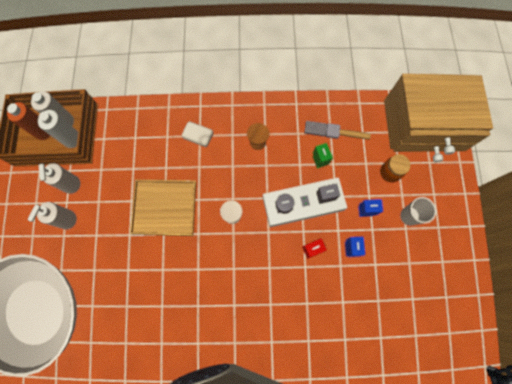

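View pics/side0.png

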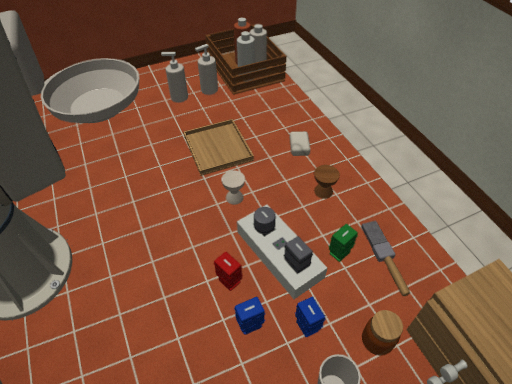

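The top view shows the dock at about (305,202), with the round battery at (285,203) and the rectangular pack at (329,192). The tray is at (164,208), and a white goblet stands between them at (231,211).

```bash
cat > h.py <<'E'
from rig import r
import cv2, numpy as np
def ray(n,uv):
    c=r.camera_info(n);R=cv2.Rodrigues(c["rvec"])[0]
    p=cv2.undistortPoints(np.array(uv,float).reshape(-1,1,2),c["K"],c["distortion"]).reshape(-1,2)
    d=np.c_[p,np.ones(len(p))]@R
    return -R.T@c["tvec"],d
def onz(n,uv,z):
    o,d=ray(n,uv);return (o+d*((z-o[2])/d[:,2])[:,None])[:,:2]
def proj(n,P):
    c=r.camera_info(n);return cv2.projectPoints(np.array(P,float).reshape(-1,1,3),c["rvec"],c["tvec"],c["K"],c["distortion"])[0].reshape(-1,2)
E
python3 - <<'E'
from h import *
im=cv2.imread("pics/top0.png");hsv=cv2.cvtColor(im,cv2.COLOR_BGR2HSV)
def rect(m,box,z,lab):
    M=np.zeros(m.shape[:2],np.uint8);x0,y0,x1,y1=box;M[y0:y1,x0:x1]=m[y0:y1,x0:x1].astype(np.uint8)*255
    c=max(cv2.findContours(M,cv2.RETR_EXTERNAL,cv2.CHAIN_APPROX_NONE)[0],key=cv2.contourArea)
    w=onz("top",c.reshape(-1,2),z)
    print(lab,cv2.boundingRect(c),cv2.minAreaRect(w.astype(np.float32)))
    return c
S,V=hsv[...,1],hsv[...,2];H=hsv[...,0]
grey=(S<90)
rect(grey,(255,170,352,230),45,"dock")
rect((H>11)&(H<30)&(S>60),(120,170,205,245),20,"tray")
dark=(S<90)&(V<125)
rect(dark,(312,178,345,205),105,"pack"); rect(dark,(270,185,298,218),90,"round")
print(hsv[185:200:3,316:344:3].tolist())
b=im[170:235,250:355];s=cv2.imread("pics/side0.png")[195:300,230:335]
cv2.imwrite("pics/c.png",np.hstack([cv2.resize(b,(630,390))[:, :400],cv2.resize(b,(630,390))[:,400:],]))
E
```

```text
dock (262, 177, 85, 50) ((576.0039672851562, -199.38873291015625), (102.8812026977539, 228.28372192382812), 12.690768241882324)
tray (120, 170, 85, 75) ((576.2254638671875, 199.89752197265625), (240.63748168945312, 217.88658142089844), 88.48223876953125)
pack (317, 185, 22, 18) ((583.3173828125, -254.77047729492188), (40.57473373413086, 56.720619201660156), 10.237100601196289)
round (276, 195, 17, 18) ((562.4754028320312, -139.94381713867188), (42.9217414855957, 46.142608642578125), 88.67147064208984)
[[[25, 20, 225], [24, 18, 223], [21, 21, 207], [23, 25, 181], [19, 19, 144], [0, 19, 132], [169, 18, 116], [19, 22, 162], [12, 54, 216], [9, 205, 199]], [[24, 22, 224], [9, 22, 117], [165, 17, 117], [168, 22, 116], [168, 11, 116], [168, 21, 123], [0, 16, 115], [0, 14, 126], [19, 30, 226], [9, 190, 199]], [[21, 29, 166], [165, 23, 67], [169, 17, 118], [165, 8, 122], [19, 23, 185], [19, 20, 175], [9, 20, 130], [167, 15, 117], [20, 26, 212], [11, 156, 198]], [[24, 31, 157], [0, 41, 62], [170, 7, 112], [168, 11, 119], [15, 9, 113], [0, 9, 118], [8, 9, 116], [167, 16, 113], [23, 22, 187], [11, 91, 211]], [[23, 30, 212], [19, 33, 61], [171, 17, 105], [169, 18, 116], [4, 17, 107], [110, 9, 88], [0, 16, 80], [14, 34, 98], [28, 21, 216], [18, 37, 225]]]
```

View pics/c.png

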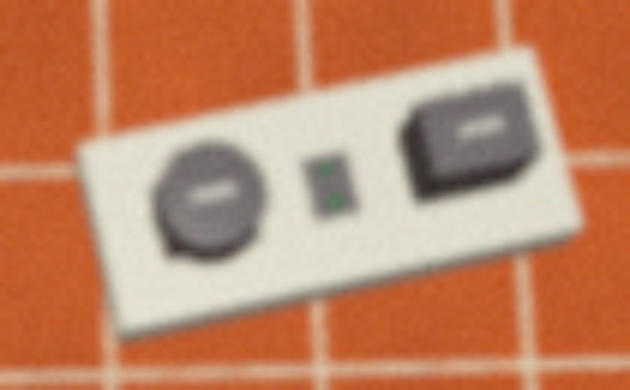

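The crop shows the rectangular pack's top face centred near crop pixel (479,130) and the round top near (213,198). The dock's far edge runs from (80,145) to (532,48).

Run:
```python
from h import *
c=lambda *p:[(250+(x-3)/6,170+(y-3)/6) for x,y in p]
P=onz("top",c((479,130)),105);Rd=onz("top",c((213,198)),90)
e=onz("top",c((80,145),(532,48),(582,228),(122,335)),45)
print("pack",P,"round",Rd,"dock",e.mean(0),"edges",np.round(e,0).tolist())
d=e[1]-e[0];d2=e[2]-e[3];print("yaw",[np.degrees(np.arctan2(-v[0],v[1]*1)) %180 for v in(d,d2,P[0]-Rd[0])])
im=cv2.imread("pics/side0.png");g=im[225:300,270:335]
hsv=cv2.cvtColor(im,cv2.COLOR_BGR2HSV)
t=onz("top",[(136,181),(194,181),(193,235),(132,235)],20);print("tray",t.mean(0),t.round().tolist())
M=cv2.inRange(hsv,(0,0,0),(180,90,125));
for b,z in(((280,230,318,275),0),((250,200,278,236),0)):
    m=np.zeros_like(M);m[b[1]:b[3],b[0]:b[2]]=M[b[1]:b[3],b[0]:b[2]]
    k=max(cv2.findContours(m,0,2)[0],key=cv2.contourArea);print(cv2.boundingRect(k))
print("check proj side pack mid/top/round", proj("side",[[*P[0],85],[*P[0],105],[*Rd[0],90]]))
s=cv2.imread("pics/side0.png")
for p in proj("side",[[*P[0],105],[*Rd[0],90]]): cv2.circle(s,tuple(int(v) for v in p.round()),1,(0,0,255),-1)
cv2.imwrite("pics/s2.png",cv2.resize(s[190:300,230:335],None,fx=5,fy=5))
```

```text
pack [[ 589.69618502 -259.98274256]] round [[ 565.00646812 -142.62134069]] dock [ 578.17550731 -201.70507054] edges [[601.0, -86.0], [644.0, -301.0], [556.0, -318.0], [512.0, -102.0]]
yaw [np.float64(11.131002757472828), np.float64(11.7425730495126), np.float64(11.880268077955805)]
tray [572.72247302 198.88942344] [[654.0, 284.0], [650.0, 112.0], [492.0, 113.0], [495.0, 287.0]]
(280, 236, 33, 38)
(253, 207, 23, 29)
check proj side pack mid/top/round [[296.74058825 251.93105923]
 [297.44425494 246.73684691]
 [262.74774183 214.40212425]]
```

View pics/s2.png

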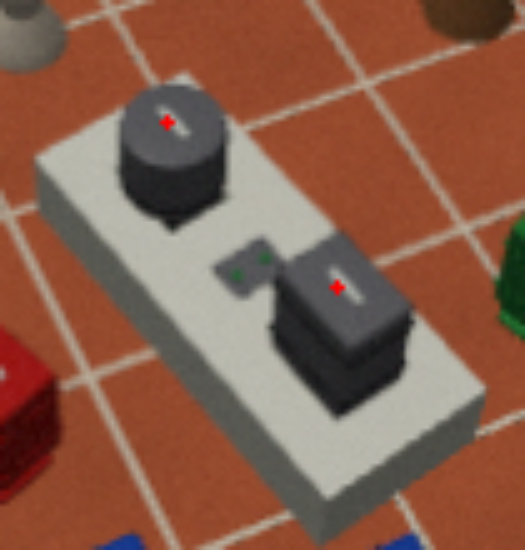

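The pack sits at about (590,-260) with dock yaw about 11.7°, and both views agree. I'll grip across its 36 mm side (tool yaw 1.771), starting with a traverse at height.

```bash
cat > go.py <<'E'
import sys
from h import *
from scipy.spatial.transform import Rotation as Ro
x,y,z,yaw=map(float,sys.argv[1:5]);s=r.sense()
R=Ro.from_euler('xyz',s["tcp_rot"]);T=Ro.from_euler('xyz',[np.pi,0,yaw])
print("t",s["clock"],"pos",s["eef_pos"].round(1),"rpy",s["tcp_rot"].round(3),"shift",(R.inv().apply(np.array([x,y,z])-s["eef_pos"])/200).round(3),"turn",((R.inv()*T).as_rotvec()/np.pi).round(3),"F",s["contact_force"].round(1),"open",s["opening"],"grip",s["grasp_force"])
E
python3 -m inch '[[[1,-0.437,0,0,0,-0.24],[1,-0.437,0,0,0,-0.24],[1,-0.437,0,0,0,-0.24],[1,-0.437,0,0,0,-0.24],[1,-0.437,0,0,0,-0.24],[1,-0.437,0,0,0,-0.24],[1,-0.437,0,0,0,-0.24],[1,-0.437,0,0,0,-0.24]]]' 1 60
python3 go.py 590 -260 231 1.771
```

```text
clock: 0.77
eef_pos: [334.0, -466.1, 231.1]
tcp_rot: [-3.141, 0.0, 1.018]
contact_force: [-1.1, -1.0, -0.3]
opening: 1.001
grasp_force: 0.0
t 0.7667 pos [ 334.  -466.1  231.1] rpy [-3.141  0.     1.018] shift [ 1.549  0.549 -0.   ] turn [-0.   -0.   -0.24] F [-1.1 -1.  -0.3] open 1.001466521888182 grip 0.0
```

```bash
python3 -m inch '[[[1,0.354,0,0,0,-0.24],[1,0.354,0,0,0,-0.24],[1,0.354,0,0,0,-0.24],[1,0.354,0,0,0,-0.24],[1,0.354,0,0,0,-0.24],[1,0.354,0,0,0,-0.24],[1,0.354,0,0,0,-0.24],[1,0.354,0,0,0,-0.24]]]' >/dev/null
python3 go.py 590 -260 231 1.771
```

```text
t 1.4333 pos [ 498.1 -334.3  230.9] rpy [-3.141 -0.     1.767] shift [ 0.275  0.523 -0.001] turn [-0.    -0.    -0.001] F [-0.3 -0.7 -0.5] open 1.000003840218938 grip 0.0
```

```bash
python3 -m inch '[[[0.275,0.523,0,0,0,0],[0.275,0.523,0,0,0,0],[0.275,0.523,0.2,0,0,0],[0.275,0.523,0.4,0,0,0],[0.275,0.523,0.4,0,0,0],[0.275,0.523,0.4,0,0,0],[0.275,0.523,0.4,0,0,0]]]' >/dev/null
python3 go.py 590 -260 55 1.771
python3 - <<'E'
from h import *
s=r.grab_frame("side")[:,:,::-1].copy();t=r.grab_frame("top")[:,:,::-1].copy()
cv2.imwrite("pics/l1.png",np.hstack([cv2.resize(s[150:300,230:360],(390,450)),cv2.resize(t[150:250,260:390],(390,450))]))
E
```

```text
t 2.0167 pos [ 589.2 -260.2  151.8] rpy [-3.141 -0.     1.768] shift [0.    0.005 0.484] turn [-0.    -0.    -0.001] F [ 0.1 -0.4  0.4] open 1.001870327122245 grip 0.0
```

View pics/l1.png

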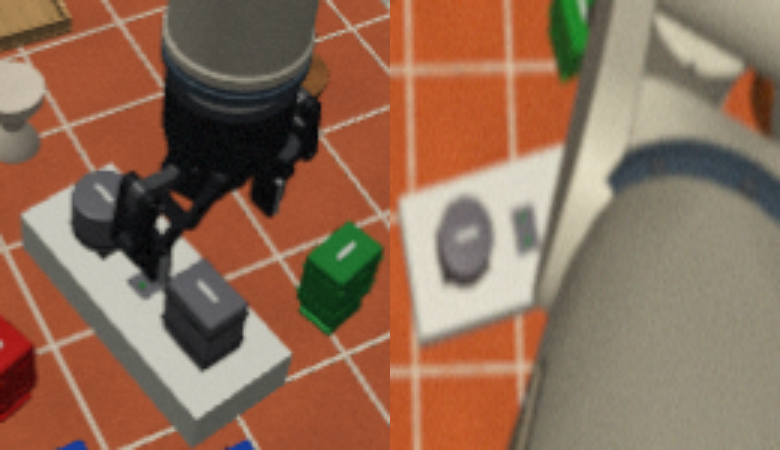

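The side view shows the open fingers straddling the pack at crop (150,260) and (265,200), with the pack top at (207,290). Clearance looks good, so I'll descend.

```bash
python3 -m inch '[[[0,0.005,0.1,0,0,0],[0,0.005,0.2,0,0,0],[0,0.005,0.3,0,0,0],[0,0.005,0.4,0,0,0],[0,0.005,0.45,0,0,0],[0,0.005,0.484,0,0,0],[0,0.005,0.484,0,0,0],[0,0.005,0.484,0,0,0]]]' 
python3 -m inch '[[[0,0,0,0,0,0],[0,0,0,0,0,0],[0,0,0,0,0,0],[0,0,0,0,0,0],[0,0,0,0,0,0],[0,0,0,0,0,0],[0,0,0,0,0,0],[0,0,0,0,0,0]]]' -1 80
python3 go.py 590 -260 165 1.771
```

```text
clock: 2.78
eef_pos: [591.9, -258.9, 55.7]
tcp_rot: [3.14, 0.001, 1.772]
contact_force: [0.5, 0.3, -0.0]
opening: 0.997
grasp_force: 0.0
clock: 3.45
eef_pos: [591.8, -258.5, 55.2]
tcp_rot: [3.141, 0.001, 1.773]
contact_force: [-1.4, -0.8, 6.0]
opening: 0.414
grasp_force: 80.3
t 3.45 pos [ 591.8 -258.5   55.2] rpy [3.141e+00 1.000e-03 1.773e+00] shift [-0.006 -0.01  -0.549] turn [0.    0.    0.001] F [-1.4 -0.8  6. ] open 0.4137789686433801 grip 80.33612608909607
```

The opening of 35 mm matches the pack. I'll lift slowly.

```bash
python3 -m inch '[[[0,0,-0.02,0,0,0],[0,0,-0.04,0,0,0],[0,0,-0.06,0,0,0],[0,0,-0.08,0,0,0],[0,0,-0.1,0,0,0],[0,0,-0.12,0,0,0],[0,0,-0.14,0,0,0],[0,0,-0.15,0,0,0]]]' 
python3 -m inch '[[[0,0,-0.1,0,0,0],[0,0,-0.2,0,0,0],[0,0,-0.3,0,0,0],[0,0,-0.4,0,0,0],[0,0,-0.5,0,0,0],[0,0,-0.5,0,0,0]]]'
python3 go.py 573 199 185 1.771
python3 - <<'E'
from h import *
s=r.grab_frame("side")[:,:,::-1]
cv2.imwrite("pics/l2.png",cv2.resize(s[100:300,200:360],(640,600)))
E
```

```text
clock: 4.12
eef_pos: [591.7, -258.4, 85.4]
tcp_rot: [3.141, 0.001, 1.773]
contact_force: [0.2, 0.1, -1.9]
opening: 0.415
grasp_force: 81.8
clock: 4.62
eef_pos: [593.4, -259.2, 188.9]
tcp_rot: [3.136, 0.004, 1.773]
contact_force: [1.1, -0.5, -1.9]
opening: 0.412
grasp_force: 82.0
t 4.6167 pos [ 593.4 -259.2  188.9] rpy [3.136 0.004 1.773] shift [2.265 0.359 0.013] turn [0.002 0.001 0.001] F [ 1.1 -0.5 -1.9] open 0.41154218643955237 grip 81.95692777633667
```

View pics/l2.png

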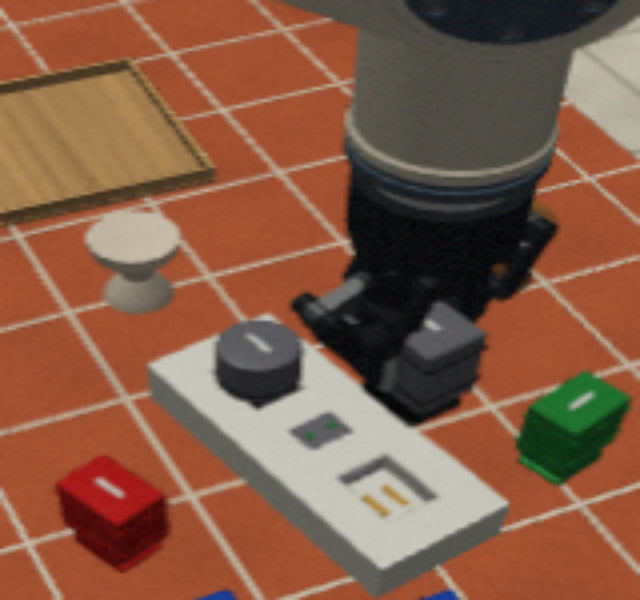

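The pack is out, hanging upright in the grip at crop (440,355), and the round battery is still in its socket at (258,360). Next is the traverse to the tray.

```bash
python3 -m inch '[[[0.06,0.01,0,0,0,0],[0.18,0.03,0,0,0,0],[0.32,0.05,0,0,0,0],[0.46,0.075,0,0,0,0],[0.6,0.095,0,0,0,0],[0.74,0.12,0,0,0,0],[0.88,0.14,0,0,0,0],[1,0.16,0,0,0,0]]]' 
python3 -m inch '[[[0.14,0.022,0,0,0,0],[0.28,0.045,0,0,0,0],[0.42,0.066,0,0,0,0],[0.56,0.09,0,0,0,0],[0.7,0.11,0,0,0,0],[0.84,0.133,0,0,0,0],[0.96,0.152,0,0,0,0],[1,0.16,0,0,0,0]]]'
python3 -m inch '[[[0.08,0.012,0,0,0,0],[0.16,0.025,0,0,0,0],[0.23,0.035,0,0,0,0],[0.26,0.04,0,0,0,0],[0.26,0.04,0,0,0,0],[0.26,0.04,0,0,0,0]]]' >/dev/null
python3 go.py 573 199 36 1.771
python3 - <<'E'
from h import *
s=r.grab_frame("side")[:,:,::-1]
cv2.imwrite("pics/l3.png",cv2.resize(s[50:210,120:300],(675,600)))
E
```

```text
clock: 5.33
eef_pos: [580.8, -53.5, 182.6]
tcp_rot: [-3.139, -0.001, 1.773]
contact_force: [-0.1, -0.3, -1.7]
opening: 0.411
grasp_force: 82.0
clock: 6.0
eef_pos: [572.1, 149.7, 182.7]
tcp_rot: [-3.139, -0.001, 1.775]
contact_force: [-0.1, -0.0, -1.1]
opening: 0.414
grasp_force: 82.0
t 6.5 pos [570.8 198.6 184. ] rpy [-3.141  0.     1.773] shift [-0.     0.012  0.74 ] turn [-0.     0.     0.001] F [-0.6 -0.4 -1.9] open 0.4107640976862045 grip 81.96341514587402
```

View pics/l3.png

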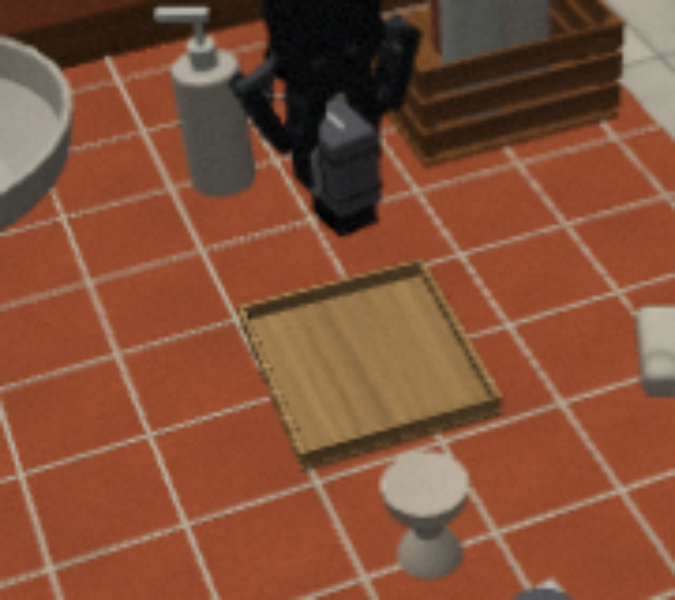

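The pack hangs upright at crop (345,180), above the tray centred near (370,365). I'll lower it.

```bash
python3 -m inch '[[[0,0.01,0.1,0,0,0],[0,0.01,0.22,0,0,0],[0,0.01,0.34,0,0,0],[0,0.01,0.46,0,0,0],[0,0.01,0.58,0,0,0],[0,0.01,0.66,0,0,0],[0,0.01,0.7,0,0,0],[0,0.01,0.7,0,0,0]]]' 
python3 -m inch '[[[0,0,0.006,0,0,0],[0,0,0.012,0,0,0],[0,0,0.018,0,0,0],[0,0,0.022,0,0,0],[0,0,0.026,0,0,0],[0,0,0.03,0,0,0],[0,0,0.03,0,0,0],[0,0,0.03,0,0,0]]]'
python3 - <<'E'
from h import *
s=r.grab_frame("side")[:,:,::-1]
cv2.imwrite("pics/l4.png",cv2.resize(s[50:210,120:300],(675,600)))
E
```

```text
clock: 7.22
eef_pos: [572.1, 198.2, 42.7]
tcp_rot: [-3.138, 0.001, 1.772]
contact_force: [-0.4, -0.7, -2.2]
opening: 0.413
grasp_force: 82.0
clock: 7.88
eef_pos: [573.1, 199.4, 38.6]
tcp_rot: [3.142, -0.0, 1.773]
contact_force: [0.6, 0.0, -2.9]
opening: 0.412
grasp_force: 82.0
```

View pics/l4.png

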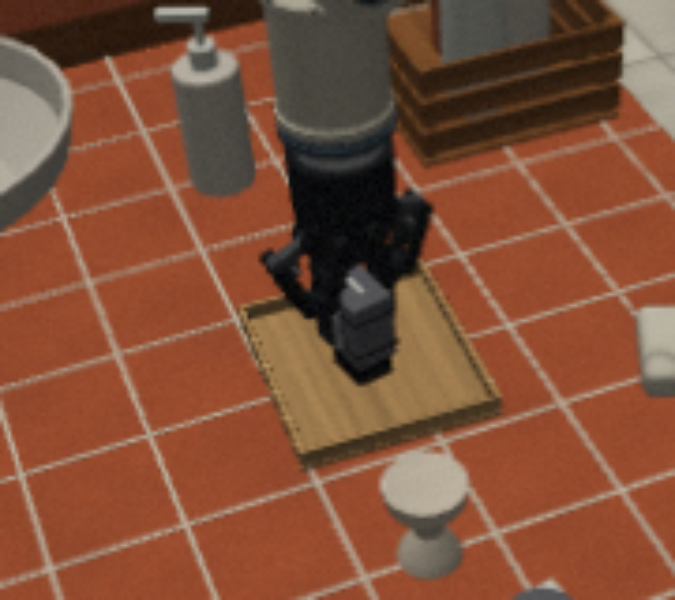

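The pack is over the tray's centre, with its foot at crop (365,370) and no contact yet. I'll creep down.

```bash
python3 -m inch '[[[0,0,0.005,0,0,0],[0,0,0.01,0,0,0],[0,0,0.01,0,0,0],[0,0,0.01,0,0,0]]]' 
python3 -m inch '[[[0,0,0.005,0,0,0],[0,0,0.007,0,0,0],[0,0,0.007,0,0,0],[0,0,0.007,0,0,0]]]' | grep -E "pos|contact"
```

```text
clock: 8.27
eef_pos: [573.1, 199.4, 36.4]
tcp_rot: [-3.141, 0.0, 1.773]
contact_force: [-0.2, 0.1, -1.7]
opening: 0.412
grasp_force: 82.0
eef_pos: [573.2, 199.4, 35.2]
contact_force: [-0.2, -0.0, 0.8]
```

```bash
python3 -m inch '[[[0,0,0.002,0,0,0],[0,0,0.002,0,0,0],[0,0,0.002,0,0,0],[0,0,0.002,0,0,0]]]' -1 20
python3 -m inch '[[[0,0,0,0,0,0],[0,0,0,0,0,0],[0,0,0,0,0,0],[0,0,0,0,0,0],[0,0,0,0,0,0],[0,0,0,0,0,0],[0,0,0,0,0,0],[0,0,0,0,0,0]]]' 1 20
python3 -m inch '[[[0,0,-0.05,0,0,0],[0,0,-0.12,0,0,0],[0,0,-0.22,0,0,0],[0,0,-0.35,0,0,0],[0,0,-0.5,0,0,0],[0,0,-0.65,0,0,0],[0,0,-0.8,0,0,0],[0,0,-0.8,0,0,0]]]'
python3 - <<'E'
from h import *
s=r.grab_frame("side")[:,:,::-1]
cv2.imwrite("pics/l5.png",cv2.resize(s[80:290,150:350],(572,600)))
E
```

```text
clock: 8.93
eef_pos: [573.2, 199.4, 35.2]
tcp_rot: [3.141, -0.0, 1.773]
contact_force: [-3.3, -1.3, 6.2]
opening: 0.409
grasp_force: 83.1
clock: 9.6
eef_pos: [573.1, 199.4, 34.7]
tcp_rot: [3.142, -0.0, 1.773]
contact_force: [-0.5, 0.4, 0.6]
opening: 1.006
grasp_force: 0.0
clock: 10.27
eef_pos: [576.3, 200.4, 201.8]
tcp_rot: [3.132, -0.001, 1.773]
contact_force: [1.1, 0.6, 0.4]
opening: 1.001
grasp_force: 0.0
```

View pics/l5.png

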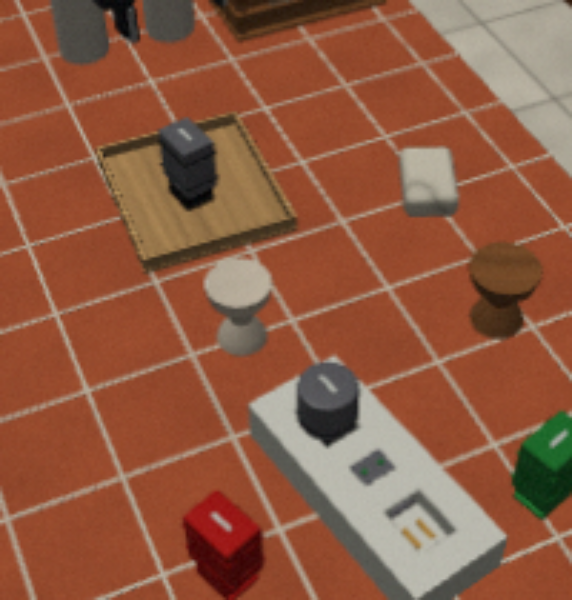

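The pack stands upright in the tray at crop (190,165), the round battery is still in place at (328,400), and the gripper is clear of everything.

```bash
python3 -c "
from rig import r
print(r.sign_off())"
```

```text
the job is handed in; nothing more can be done
None
```

The job is handed in at about 10 s: the rectangular pack stands upright near the centre of the tray, the round battery is still plugged in, and the gripper is clear; the sign-off gave no verdict.

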